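Stamp a wooden slip with one turn of the seal press

TASK

Slide the pale wooden slip endways into the guide of the seal press, gently, until you feel its end come home against the end-stop screw, and leave it there flat in the guide. Then take the knob of the flywheel and turn the wheel clockwise (seen from above) through exactly one revolution, so that the die comes down on the slip and back up once: do not turn it backwards, let it run on, or shove the press about on its rubber feet. Leave the slip in place, the wheel at its home mark and the other things on the desk as they were.

Things in the scene. Friction and masses are not known exactly. Their poses are not given: they have to be found in the camera images.
- slip: loose flat bar of pale wood, 160 long x 30 wide x 16 thick mm, about 55 g, lying flat on the desk to the right of the press; origin at the centre of its underside, x along its length, z up. Both ends are alike. Grip it firmly: held away from its middle, it droops in a weak grip.
- press: grey seal press on rubber feet, front to the robot, yaw up to 0.25 rad; it gives 1 mm per 8 N of sideways force. Origin on the desk under the wheel's axis; x to its back, y to its left, z up. Deck: x -145 to 55 mm, y +-77.5, top at z = 20. Column: x -26 to 50, y +-40. An arm (y +-26, z 73 to 93) reaches forward to x = -117 and guides the ram; a rod joins the ram to the wheel.
- die_up (a point): centre of the underside of the round brass die (22 mm wide) under the arm when it is up: 60 mm above the desk, 24 mm above a slip lying in the guide. A turn of the wheel brings it down 26 mm, in a sprung mount that presses the slip with about 14 N, and up again.
- guide: steel guide on the deck: two walls 10 mm high, 32 mm apart inside. Origin on the deck, 20 mm over the desk, midway between the walls, at their inner end under the stop block's face; y points into the stop (away from the mouth, parallel to the press's y), x across, z up. The walls start at y = -90 mm. Sliding the slip in takes 1 or 2 N.
- mouth (a point): middle of the guide's mouth at deck height, guide y = -108 mm; the walls flare there to 48 mm. The slip goes in endways along the guide's y, under the die. Home: its end on the stop screw, flat on the deck; its centre is then between guide y = -84 and -92 mm, and its tail stands out 56 to 64 mm past the deck's edge, where it can be held, clear of everything.
- stop: steel stop block, 50 wide x 12 x 22 mm, at the guide's inner end, axes as the guide's, origin on the deck in the middle of its face. From it an end-stop screw, 12 mm thick, 9 mm above the deck, stands 4 to 12 mm proud towards the mouth. The last user set it for his work; its setting is not measured, so feel for it. Clamped and rigid: keep the push on it under 20 N.
- knob: round dark wooden knob standing on the flywheel, 26 mm in diameter, 50 mm high, free to spin on its pin, so a gripper holding it need not turn with it; origin at the centre of its foot, on the wheel's face, 190 mm above the desk, 52 mm from the wheel's axis. Turning needs up to about 10 N; sideways force beyond that shoves the press on its feet.
- wheel_axis (a point): point on the flywheel's vertical axis at its upper face, 190 mm above the desk. The wheel is a level steel disc 140 mm across, 14 mm thick; only the knob stands more than 3 mm above it.
- flywheel (a joint): angle of the flywheel. 0: home, knob at the front over the pointer; grows clockwise seen from above; one revolution is 6.283. A spring lifts the die: the wheel resists for half a turn, then drives itself on and overruns home if let go. Within about 0.1 rad of home it stays where it is left. Hard limits at -0.8 and 7.4.
- home_mark (a point): top of the small fixed steel fin at the front of the press, close to the wheel's rim, 186 mm above the desk: at home the knob stands in line with it and the axis
- paperweight: bystander: dark wooden bar, 200 x 28 x 24 mm, origin at the centre of its underside, x along its length
- inkstone: bystander: round black ink stone, 116 mm in diameter, 22 mm high, origin at the centre of its underside
- bowl: bystander: white bowl, 104 mm in diameter, 55 mm high, origin at the centre of its underside
Things that resemble listed ones, but are neither listed nor needed, are in the scene too. Of the things that look like the slip, take the one that is farthest to the robot's right at the start.

How it is judged:
On the way, in this order (a step that is already met when the one before it is completed fails the run):
1. the slip, in the guide, is brought against the end-stop screw (1 N or more), the wheel not yet turned (y of slip in the frame of guide above -0.0945 m and x of slip in the frame of guide between -0.004 and 0.004 m and z of slip in the frame of guide below 0.008 m and angle between slip's own z axis and vertical below 0.15 rad and contact force between slip and stop above 1 N and value of joint flywheel below 0.3 rad), for 0.05 s.
2. half a turn: the die is down on the slip, which lies in the guide (y of slip in the frame of guide above -0.0945 m and x of slip in the frame of guide between -0.004 and 0.004 m and z of slip in the frame of guide below 0.003 m and angle between slip's own z axis and vertical below 0.05 rad and value of joint flywheel between 3 and 4 rad).
At the end, for the whole second after the job is handed in: The wheel is at rest one full revolution on, at 6.283 within 0.15 rad; the slip lies flat, straight and at rest in the guide, its centre no farther out than guide y = -94.5 mm (value of joint flywheel between 6.133 and 6.433 rad and velocity of joint flywheel between -0.1 and 0.1 rad/s and y of slip in the frame of guide above -0.0945 m and x of slip in the frame of guide between -0.004 and 0.004 m and z of slip in the frame of guide below 0.003 m and angle between slip's own z axis and vertical below 0.05 rad and linear speed of slip below 0.02 m/s); the robot touches nothing.
It fails at once if the slip is forced against the end stop with 20 N or more (contact force between slip and stop above 20 N).
It fails at once if the press is shoved more than 3 mm (about 24 N) on its feet (distance of wheel_axis from where it was at the start of the episode above 0.003 m).
It fails at once if the wheel is turned back more than 0.35 rad before home (value of joint flywheel below -0.35 rad).
It fails at once if the wheel runs more than 0.35 rad past one revolution (value of joint flywheel above 6.633 rad).
It fails at once if the paperweight, ink stone or bowl is moved more than 20 mm (distance of any of paperweight, inkstone, bowl from where it was at the start of the episode above 0.02 m).
It also fails if it takes over 72 s, if anything falls off the work surface, if the arm or the gripper's body presses on something with over 40 N, if the wrist force passes 120 N, or if a joint passes its speed limit or range.

ROBOT

A 7-joint arm with a two-finger parallel gripper is mounted at the origin on the work surface. World frame = base frame: x ahead of the robot, y to its left, z up, the work surface at z = 0. Lengths are in m, angles in rad, forces in N, time in s.
With the tool pointing down it reaches from about 0.425 to 0.875 m from the base axis. Payload 4.7 kg.
Tool frame: the origin (TCP) lies at the very end of the fingers, on their centre line; the grasp point (between the pads) lies 19 mm behind it; z points along the fingers, y is the line along which they close (so a half turn about z gives the same grasp; the last joint's range is limited). The gripper opens to 87 mm and grips with 3 to 60 N. Pads are 19 mm wide; open, the fingers measure 117 mm over their backs; the gripper's body (75 mm by 190 mm) begins 51 mm behind the grasp point.
Start: joints at [-1.166, 0.321, -0.07, 1.45, 0.023, 1.371, -0.057], TCP at [0.248, 0.601, 0.223] pointing down, gripper open.
Joint ranges: [-2.86, 2.86], [-0.3, 2.09], [-1.38, 1.24], [0.06, 2.45], [-1.56, 4.7], [0.09, 2.05], [-2.69, 2.69]. Speed limits (rad/s): [2.57, 2.57, 3.14, 3.14, 3.14, 3.14, 3.14].

INTERFACE

Orientations are given as a rotation vector (axis times angle).
In Python, from bench import ctrl, imaging, ticket gives the robot as it stands.
- The arm moves only by the tool jog_arm, never from a script. Its argument "rows" is text: rows parted by semicolons, each of 7 numbers parted by spaces: the shift along the tool's x, y, z in cm, then the turn, a rotation vector about the tool's x, y, z in rad, then the closure, from -1 (fully open) to 1 (shut), so that 0 is half open. A call has 1 to 5 rows; each row shifts and turns the commanded pose from where the row before left it, along the tool's axes as they then stand; what a row does not reach is not made up. A row lasts 1/8 s, in which the tool goes at most 62.5 mm and 10.7 degrees, less where a joint would pass 70% of its speed; a pose out of reach is approached as far as the arm can. A call with a gripper value outside its range is refused whole. The fingers move at their own pace and stop on an object; "force" is the grip in N (left out, the last holds). Time passes only in rows, so rows that do not move let the fingers close. It gives the time, the measured TCP pose, the force, the opening and the grip force at its end, in the units of the state.
- ctrl.get_state(): the state, without advancing time (a new reading comes with each control period).
- imaging.get_image(name): name is "scene" or "top"; returns a dict with "img" (480x640x3 uint8, blue, green, red), "vertical_fov" (degrees; the focal length in pixels is half the picture's height over the tangent of half this angle, whatever the lens; pixels are square), "cx", "cy" (the principal point, pixels), "origin" and "orientation" of the camera in the world. Camera axes: x right, y down, z forward; pixel columns grow to the right and rows downward; lengths in m; the calibration is good to about 2 mm. A picture is of the moment at which its call begins. There is no depth.
- ticket.close_job(): hands the job in; it is judged then, once.
The state is a dict: "time": time; "joint_positions": joint angles; "qd": joint speeds; "joint_torque": joint torques, N m; "position": TCP position; "tool_rot": TCP orientation; "ft_force": force on the tool from outside, world axes, zero at the start; "torque": the same for the moment, N m; "grip_width": opening from 0.0 (shut) to 1.0 (fully open); "grip_force": force on a finger pad.
Only numpy, scipy, OpenCV 4.12 (cv2) and the standard library are available. Lean on these libraries where they do the work, as an engineer would, in place of code of your own. Each camera call takes 0.05 s, during which the arm holds its last target. There are 200 camera calls.

## Working session

There is one attempt and no reset: what is moved stays moved. The work goes in short steps, Python scripts to look and compute and a tool call to move; the robot and the scene stay as the last step left them, time stands still between calls to the robot, and variables do not carry over. Pictures are saved under pics/ and viewed, at most 10 in all, crops included, and the job is handed in when it is done.

Besides the shell and the picture viewer there is one more tool, called after "Emit:" by a JSON object that holds its "op" and its "data". jog_arm: Moves the arm, as the interface text tells. Its arguments: {"type":"object","properties":{"rows":{"type":"string"},"force":{"type":"number"}},"required":["rows"]}

```bash
ls; mkdir -p pics; python3 - <<'E'
from bench import ctrl, imaging
import cv2,json
for n in("scene","top"):
    d=imaging.get_image(n); cv2.imwrite(f"pics/{n}0.png",d["img"])
    print(n,{k:v for k,v in d.items() if k!="img"})
print(ctrl.get_state())
E
```

```text
pics
scene {'vertical_fov': 42.99780716100078, 'cx': 324.4018782119355, 'cy': 234.0416109362872, 'origin': array([ 1.10696826, -1.05441965,  0.89323828]), 'orientation': array([-2.07286917, -0.54016955,  0.27229553])}
top {'vertical_fov': 51.696080183592805, 'cx': 328.61631637093376, 'cy': 229.1170679281836, 'origin': array([0.45405394, 0.03002413, 1.30356115]), 'orientation': array([-2.22956532,  2.18586928, -0.08479955])}
{'time': 0.1, 'joint_positions': array([-1.16589216,  0.32175777, -0.07005331,  1.45159056,  0.02260018,
        1.37082206, -0.05688798]), 'qd': array([ 3.25358987e-04, -2.09815979e-04,  3.79361904e-04, -2.92266263e-03,
       -5.15075894e-04,  1.16307544e-03,  6.75377147e-05]), 'joint_torque': array([-3.11798940e-04, -4.92575276e+01, -4.05898131e-01, -3.13401926e+01,
       -6.40379917e-02,  3.95875785e-02,  6.20505648e-05]), 'position': array([0.24747104, 0.60048295, 0.22154602]), 'tool_rot': array([-6.09910485e-01, -3.08157114e+00,  2.78806873e-03]), 'ft_force': array([-0.09406333, -0.03732731,  0.85996184]), 'torque': array([-0.00611667, -0.01193159,  0.04753097]), 'grip_force': 0.0, 'grip_width': 0.9981665915586144}
```

View pics/scene0.png

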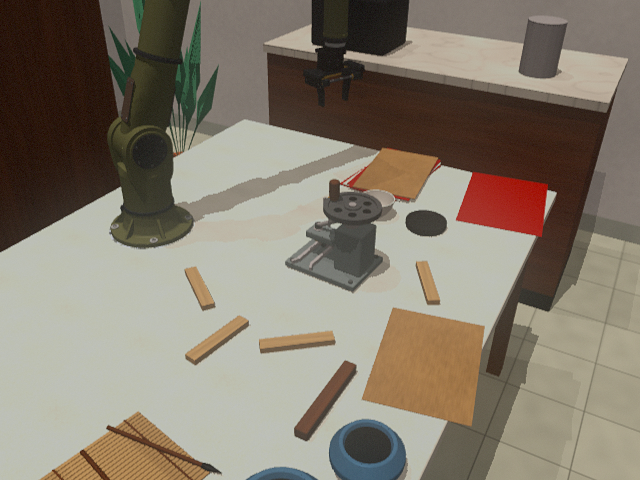

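View pics/top0.png

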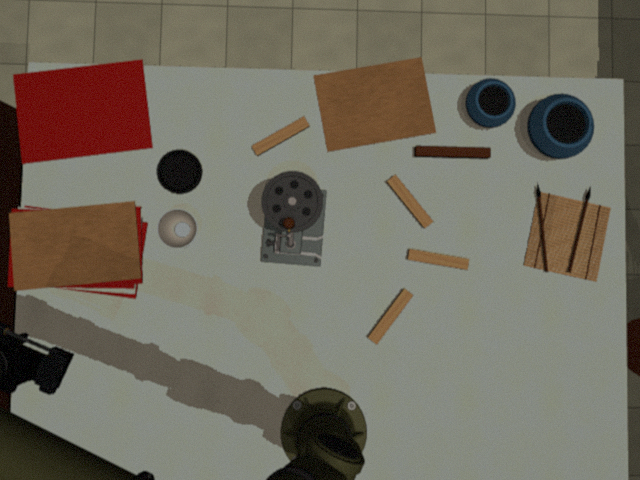

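The slip-like bars in the top picture are at (437,259), (410,202), (390,316) and (280,136). The one farthest to the robot's right (largest column) is (437,259). In the scene picture it is the bar at about (217,339) or (297,342), which I'll settle by projection. The press is at about (292,215) in the top picture, with its knob at (289,223).

```bash
cat > h.py <<'E'
import numpy as np, cv2
from scipy.spatial.transform import Rotation as R
from bench import imaging, ctrl
def cam(n):
    d=imaging.get_image(n); h=d["img"].shape[0]
    d["f"]=h/2/np.tan(np.radians(d["vertical_fov"])/2); d["R"]=R.from_rotvec(d["orientation"]).as_matrix(); return d
def proj(d,P):
    p=(np.atleast_2d(P)-d["origin"])@d["R"]; return p[:,:2]/p[:,2:]*d["f"]+[d["cx"],d["cy"]]
def unproj(d,uv,z):
    uv=np.atleast_2d(uv).astype(float); r=np.c_[(uv-[d["cx"],d["cy"]])/d["f"],np.ones(len(uv))]@d["R"].T
    return d["origin"]+r*((z-d["origin"][2])/r[:,2])[:,None]
E
python3 - <<'E'
from h import *
t=cam("top"); s=cam("scene")
print("base",proj(t,[0,0,0]),proj(s,[0,0,0]))
hsv=cv2.cvtColor(t["img"],cv2.COLOR_BGR2HSV)
m=cv2.inRange(hsv,(8,60,110),(25,255,255)); n,l,st,c=cv2.connectedComponentsWithStats(m)
for i in range(1,n):
    if 300<st[i,4]<2000:
        r=cv2.minAreaRect(np.argwhere(l==i)[:,::-1].astype(np.float32)); b=cv2.boxPoints(r)
        w=unproj(t,b,.016); print(r, unproj(t,r[0],.016).round(4), np.linalg.norm(w[1]-w[0]),np.linalg.norm(w[2]-w[1]), "scene",proj(s,unproj(t,r[0],.016)))
for nm,uv,z in(("wheel",(292,202),.19),("knob",(288,223),.24)):
    P=unproj(t,uv,z);print(nm,P,proj(s,P))
a=cv2.resize(t["img"][160:280,240:340],None,fx=4,fy=4,interpolation=cv2.INTER_CUBIC)
b=cv2.resize(t["img"][220:300,390:490],None,fx=4,fy=4,interpolation=cv2.INTER_CUBIC)
b=np.vstack([b,np.zeros((160,400,3),np.uint8)])
cv2.imwrite("pics/c1.png",np.hstack([a,b]))
cv2.imwrite("pics/c2.png",cv2.resize(s["img"][170:370,180:390],None,fx=3,fy=3,interpolation=cv2.INTER_CUBIC)[:600])
E
```

```text
base [[323.70534675 430.6976966 ]] [[150.77208831 225.80799904]]
((280.0816955566406, 135.10601806640625), (11.165914535522461, 60.52304458618164), 60.524105072021484) [[0.7645 0.1297 0.016 ]] 0.15900165628824492 0.029577395037089373 scene [[426.08334435 278.82328608]]
((409.95343017578125, 200.94247436523438), (60.47705078125, 10.955450057983398), 51.009002685546875) [[ 0.5987 -0.2142  0.016 ]] 0.02905597793386821 0.1584973140104646 scene [[295.39718144 338.51824403]]
((104.49121856689453, 225.5393524169922), (44.02545928955078, 63.71703338623047), 84.14398956298828) [[0.5178 0.5748 0.016 ]] 0.16214086890786036 0.11397433739743446 scene [[402.05538088 183.04778186]]
((598.4175415039062, 243.3895263671875), (9.943440437316895, 75.54981994628906), 10.738897323608398) [[ 0.4973 -0.7146  0.016 ]] 0.20039550451144095 0.02656957586905609 scene [[ 77.21109251 502.78026629]]
((36.13235092163086, 248.7205810546875), (79.53427124023438, 50.61968994140625), 85.60128784179688) [[0.4548 0.7452 0.016 ]] 0.12780311678981426 0.20417097387855646 scene [[404.052459   158.89699494]]
((533.8845825195312, 237.57693481445312), (9.805806159973145, 58.44260787963867), 11.309932708740234) [[ 0.5091 -0.5426  0.016 ]] 0.15447687314813532 0.02603984885113457 scene [[157.51838389 429.64064625]]
((438.34814453125, 258.8775634765625), (60.52326583862305, 11.539971351623535), 9.819300651550293) [[ 0.4485 -0.2903  0.016 ]] 0.03010353297242985 0.15873149280246296 scene [[216.5100674  335.72652516]]
((390.3314208984375, 316.2462158203125), (11.054927825927734, 61.6048469543457), 36.60707473754883) [[ 0.2979 -0.1664  0.016 ]] 0.1591444010817716 0.02866176827022782 scene [[197.21645322 284.25287896]]
wheel [[0.57089781 0.08575084 0.19      ]] [[350.13287519 204.43292992]]
knob [[0.52020089 0.09078543 0.24      ]] [[332.75188047 179.66414394]]
```

View pics/c1.png

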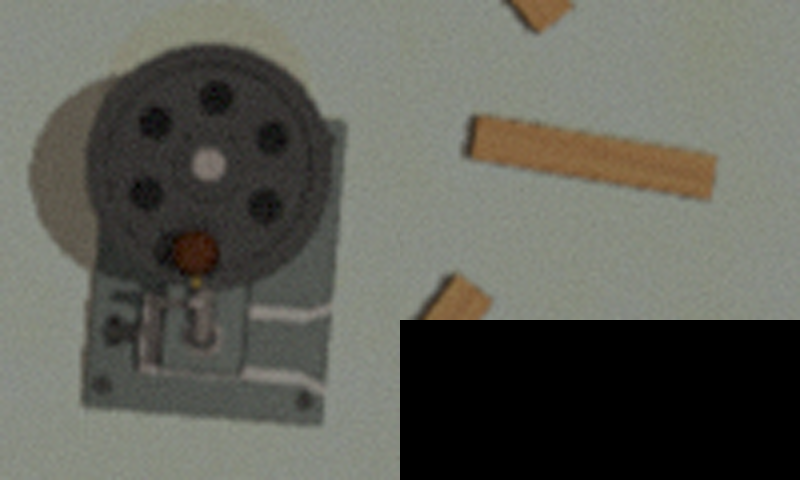

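View pics/c2.png

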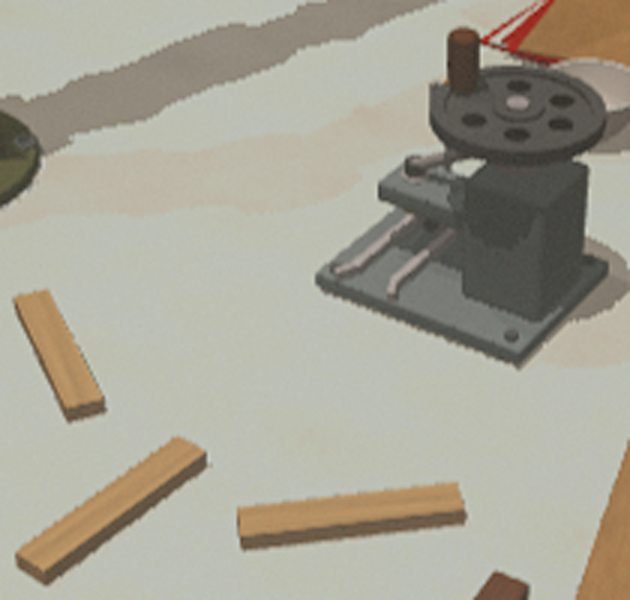

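The slip is confirmed: the enlarged crop shows the bar centred at (438,259) in the top picture, lying alone. In the scene picture it is the bar at (217,336). The press shows the guide walls opening to the right (rows ~238 and ~253 at columns 302–320), the hub at (292,201), the knob at (289,223), and a deck yaw of about −0.08 rad.

```bash
python3 - <<'E'
from h import *
t=cam("top"); s=cam("scene")
g=cv2.cvtColor(t["img"],cv2.COLOR_BGR2GRAY).astype(float)
L=[]
for lo,hi in((234,242),(249,257)):
    pts=[]
    for u in range(304,314):
        w=g[lo:hi,u]; w=np.clip(w-np.median(w)-8,0,None); pts.append((u,(w*np.arange(lo,hi)).sum()/w.sum()))
    pts=np.array(pts); P=unproj(t,pts,.03); k=np.polyfit(P[:,1],P[:,0],1); L.append(k)
    print("wall row",pts[[0,-1]].round(2).tolist(),"x at y=.03",np.polyval(k,.03),"slope",k[0],"yaw",-np.arctan(k[0]))
c=lambda p:(np.array(p)+.5)/4-.5+[240,160]
D=unproj(t,[c((82,406)),c((322,424)),c((345,120))],.02); print("deck FL FR BR",D.round(4)[:,:2].tolist())
e=D[0]-D[1]; f=D[2]-D[1]; print(np.linalg.norm(e),np.linalg.norm(f),"yaw",np.arctan2(-e[0],e[1]),np.arctan2(f[1],f[0]))
W=unproj(t,c((208,165)),.193)[0];K=unproj(t,c((196,252)),.24)[0]
print("axis",W,"knob",K,np.linalg.norm((W-K)[:2]),"angle",np.arctan2((W-K)[1],(W-K)[0]))
hsv=cv2.cvtColor(t["img"],cv2.COLOR_BGR2HSV)
m=cv2.inRange(hsv,(8,60,110),(25,255,255)); n,l,st,cc=cv2.connectedComponentsWithStats(m)
i=l[259,438]; r=cv2.minAreaRect(np.argwhere(l==i)[:,::-1].astype(np.float32)); w=unproj(t,cv2.boxPoints(r),.016)
e=w[2]-w[1]; e=e if np.linalg.norm(e)>.1 else w[1]-w[0]; print("slip",w.mean(0),"dir ang",np.arctan(-e[0]/e[1]))
print(R.from_rotvec(ctrl.get_state()["tool_rot"]).as_matrix().round(3))
E
```

```text
wall row [[304.0, 237.41], [313.0, 238.29]] x at y=.03 0.49499829554755315 slope 0.051003462565178 yaw -0.050959305458909324
wall row [[304.0, 253.06], [313.0, 253.98]] x at y=.03 0.4540780003660241 slope 0.08739923474544571 yaw -0.0871777124424246
deck FL FR BR [[0.434, 0.1728], [0.4253, 0.0179], [0.623, 0.0069]]
0.1550761202245861 0.19807149654606382 yaw -0.05613969900609259 -0.05569918737481491
axis [0.57310281 0.0865001  0.193     ] knob [0.5210353  0.08946487 0.24      ] 0.05215185034939364 angle -0.05687958145547575
slip [ 0.44851794 -0.29019978  0.016     ] dir ang -0.15209571883029402
[[-0.925  0.381 -0.   ]
 [ 0.381  0.925 -0.001]
 [-0.    -0.001 -1.   ]]
```

Emit:
{"op": "jog_arm", "data": {"rows": "-4.35 -2.27 -1.6 0 0 0 -1;-4.35 -2.27 -1.6 0 0 0 -1;-4.35 -2.27 -1.6 0 0 0 -1;-4.35 -2.27 -1.6 0 0 0 -1"}}

```text
time: 0.8
position: [0.3748, 0.4494, 0.2872]
tool_rot: [0.61, 3.082, 0.0]
ft_force: [1.1, 0.5, -0.0]
grip_width: 1.005
grip_force: 0.0
```

Emit:
{"op": "jog_arm", "data": {"rows": "-4.35 -2.27 -1.6 0 0 0 -1;-4.35 -2.27 -1.6 0 0 0 -1;-4.35 -2.27 -1.6 0 0 0 -1;-4.35 -2.27 -1.6 0 0 0 -1"}}

```text
time: 1.3
position: [0.501, 0.2992, 0.3513]
tool_rot: [0.61, 3.082, 0.001]
ft_force: [0.2, 0.7, 0.5]
grip_width: 0.999
grip_force: 0.0
```

Emit:
{"op": "jog_arm", "data": {"rows": "-1.48 -4.8 0.77 0 0 0 -1;-1.48 -4.8 0.77 0 0 0 -1;-1.48 -4.8 0.77 0 0 0 -1;-1.48 -4.8 0.77 0 0 0 -1;-1.48 -4.8 0.77 0 0 0 -1"}}

```text
time: 1.92
position: [0.4769, 0.0487, 0.312]
tool_rot: [0.61, 3.081, 0.001]
ft_force: [0.1, 0.8, 0.2]
grip_width: 1.003
grip_force: 0.0
```

Emit:
{"op": "jog_arm", "data": {"rows": "-1.48 -4.8 0.77 0 0 0 -1;-1.48 -4.8 0.77 0 0 0 -1;-1.48 -4.8 0.77 0 0 0 -1;-1.48 -4.8 0.77 0 0 0 -1"}}

```text
time: 2.42
position: [0.4584, -0.1512, 0.2813]
tool_rot: [0.61, 3.081, 0.001]
ft_force: [0.9, 1.3, -0.1]
grip_width: 1.002
grip_force: 0.0
```

Emit:
{"op": "jog_arm", "data": {"rows": "-1.48 -4.8 0.77 0 0 0 -1;-1.48 -4.8 0.77 0 0 0 -1;-1.48 -4.8 0.77 0 0 0 -1;-1.48 -4.8 0.77 0 0 0 -1"}}

```text
time: 2.92
position: [0.4403, -0.351, 0.2505]
tool_rot: [0.609, 3.081, 0.001]
ft_force: [0.8, 0.1, -0.3]
grip_width: 1.002
grip_force: 0.0
```

Emit:
{"op": "jog_arm", "data": {"rows": "0 0 1.5 0 0 0.166 -1;0 0 1.5 0 0 0.166 -1;0 0 1.5 0 0 0.166 -1;0 0 1.5 0 0 0.166 -1"}}

```text
time: 3.42
position: [0.4404, -0.3496, 0.19]
tool_rot: [1.588, 2.71, 0.001]
ft_force: [0.1, -0.5, 0.4]
grip_width: 1.001
grip_force: 0.0
```

Emit:
{"op": "jog_arm", "data": {"rows": "0 0 1.5 0 0 0.166 -1;0 0 1.5 0 0 0.166 -1;0 0 1.5 0 0 0.166 -1;0 0 1.5 0 0 0.166 -1;0 0 0 0 0 0 -1"}}

```text
time: 4.05
position: [0.4398, -0.349, 0.1295]
tool_rot: [-2.376, -2.052, 0.002]
ft_force: [0.1, 1.1, -0.3]
grip_width: 0.997
grip_force: 0.0
```

```bash
cat > go.py <<'E'
import sys
from h import *
# go.py x y z toolY_angle_deg -> total shift in tool axes (cm) and turn about tool z; also tilt
s=ctrl.get_state(); M=R.from_rotvec(s["tool_rot"]).as_matrix(); a=[float(v) for v in sys.argv[1:5]]
y=np.array([np.cos(np.radians(a[3])),np.sin(np.radians(a[3])),0]); z=np.array([0,0,-1.]); T=np.c_[np.cross(y,z),y,z]
print("shift cm",((np.array(a[:3])-s["position"])@M*100).round(2),"turn",R.from_matrix(M.T@T).as_rotvec().round(4),"yang",np.degrees(np.arctan2(M[1,1],M[0,1])).round(2))
print(s["time"],s["position"].round(4),s["ft_force"].round(2),s["joint_positions"].round(2))
E
python3 go.py 0.4394 -0.3495 0.002 -8.7
```

```text
shift cm [-6.000e-02 -1.000e-02  1.275e+01] turn [-0.0022 -0.0005  0.0058] yang -8.37
4.05 [ 0.4398 -0.349   0.1295] [ 0.05  1.15 -0.35] [-0.23  0.3   1.    1.82 -0.28  1.17  0.71]
```

Emit:
{"op": "jog_arm", "data": {"rows": "0 0 3 0 0 0.006 -1;0 0 3 0 0 0 -1;0 0 3 0 0 0 -1;0 0 2.7 0 0 0 -1;0 0 1 0 0 0 -1"}}

```text
time: 4.68
position: [0.4402, -0.3492, 0.0027]
tool_rot: [-2.382, -2.046, 0.0]
ft_force: [-0.1, -0.2, -0.4]
grip_width: 1.0
grip_force: 0.0
```

Emit:
{"op": "jog_arm", "data": {"rows": "0 0 0 0 0 0 0.3;0 0 0 0 0 0 0.6;0 0 0 0 0 0 1;0 0 0 0 0 0 1;0 0 0 0 0 0 1", "force": 40}}

```text
time: 5.3
position: [0.4406, -0.3497, 0.0037]
tool_rot: [2.385, 2.044, 0.001]
ft_force: [0.3, -0.1, 0.6]
grip_width: 0.519
grip_force: 0.0
```

Emit:
{"op": "jog_arm", "data": {"rows": "0 0 0 0 0 0 1;0 0 0 0 0 0 1;0 0 0 0 0 0 1;0 0 0 0 0 0 1;0 0 0 0 0 0 1"}}

```text
time: 5.92
position: [0.4404, -0.3497, 0.0035]
tool_rot: [-2.386, -2.044, -0.0]
ft_force: [0.3, 0.5, 0.7]
grip_width: 0.339
grip_force: 40.0
```

Emit:
{"op": "jog_arm", "data": {"rows": "0 0 -0.5 0 0 0 1;0 0 -1.5 0 0 0 1;0 0 -2 0 0 0 1;0 0 0 0 0 0 1"}}

```text
time: 6.42
position: [0.442, -0.3509, 0.0459]
tool_rot: [2.383, 2.041, 0.003]
ft_force: [0.2, -0.4, -0.1]
grip_width: 0.341
grip_force: 40.0
```

```bash
python3 go.py 0.4692 -0.0653 0.044 -3.24; python3 - <<'E'
from h import *
s=cam("scene"); cv2.imwrite("pics/l.png",cv2.resize(s["img"][240:400,120:330],None,fx=3,fy=3))
E
```

```text
shift cm [28.64 -1.69  0.15] turn [ 0.0044  0.0014 -0.0974] yang -8.82
6.425 [ 0.442  -0.3509  0.0459] [ 0.2  -0.36 -0.08] [-0.15  0.42  0.93  1.89 -0.39  1.02  0.79]
```

View pics/l.png

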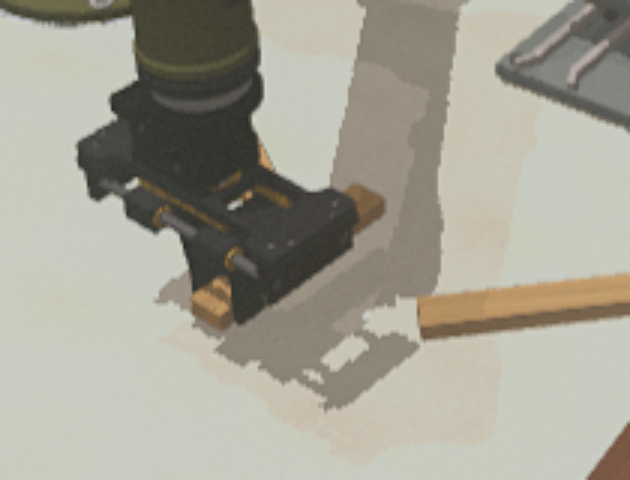

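The slip is held level near its tail, with its head pointing to the press. Next I stage it in front of the mouth.

Emit:
{"op": "jog_arm", "data": {"rows": "3 -0.15 0 0 0 0 1;4 -0.15 0 0 0 0 1;4 -0.15 0 0 0 0 1;4 -0.15 0 0 0 0 1;4 -0.15 0 0 0 0 1"}}

```text
time: 7.1
position: [0.4619, -0.1593, 0.0432]
tool_rot: [-2.385, -2.044, 0.0]
ft_force: [0.5, 1.0, 0.5]
grip_width: 0.338
grip_force: 40.0
```

Emit:
{"op": "jog_arm", "data": {"rows": "1.7 -0.15 0 0 0 0 1;0 0 0.5 0.004 0.001 -0.05 1;0 0 0.5 0 0 -0.048 1;0 0 0 0 0 0 1;0 0 0 0 0 0 1"}}

```text
time: 7.72
position: [0.4632, -0.1439, 0.0334]
tool_rot: [-2.281, -2.155, 0.003]
ft_force: [0.5, -0.5, -0.9]
grip_width: 0.341
grip_force: 40.0
```

```bash
python3 go.py 0.4647 -0.1452 0.0255 -3.24; python3 - <<'E'
from h import *
t=cam("top");s=cam("scene")
a=cv2.resize(t["img"][200:300,300:400],None,fx=4,fy=4,interpolation=cv2.INTER_CUBIC)
b=cv2.resize(s["img"][220:320,240:340],None,fx=4,fy=4,interpolation=cv2.INTER_CUBIC)
cv2.imwrite("pics/m.png",np.hstack([a,b]))
E
```

```text
shift cm [-0.13  0.17  0.79] turn [-0.004  -0.0013 -0.0004] yang -3.26
7.725 [ 0.4632 -0.1439  0.0334] [ 0.46 -0.55 -0.87] [-0.61  0.23  0.94  2.08 -0.23  0.94  0.4 ]
```

View pics/m.png

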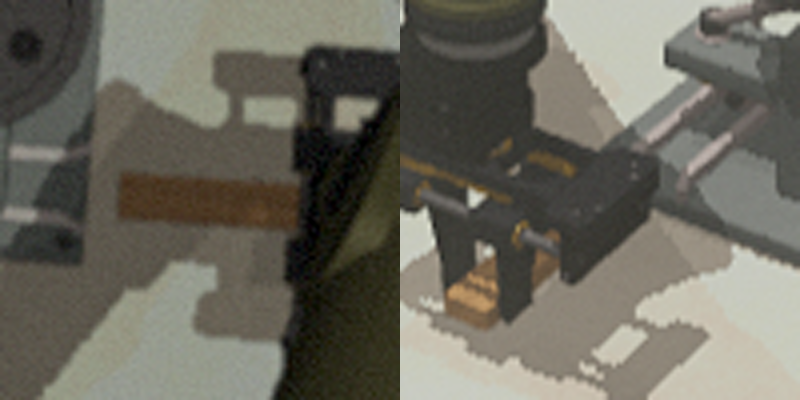

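The slip head is at about (329,248.5) in the top picture. The guide's centreline extended there gives a row of about 247, so the slip seems 2–4 mm too near the robot. I'll measure that numerically.

```bash
python3 - <<'E'
from h import *
t=cam("top"); hsv=cv2.cvtColor(t["img"],cv2.COLOR_BGR2HSV).astype(int)
sat=hsv[235:265,325:373,1]; 
u=np.arange(333,370); c=[]
for k in u:
    w=np.clip(hsv[235:265,k,1]-85.,0,120); c.append((w*np.arange(235,265)).sum()/w.sum())
p=np.polyfit(u,c,1); c=np.array(c)
P=unproj(t,np.c_[u,np.polyval(p,u)],.0334-.0035+.016); k=np.polyfit(P[:,1],P[:,0],1)
print("slip line slope",k[0],"x at y=-.08",np.polyval(k,-.08),"rms",np.std(c-np.polyval(p,u)))
row=hsv[248,320:345,1]; print(row, unproj(t,(329.4,248.5),.046))
g=np.array([.4798,.1224]);d=np.array([.0565,.9984]); q=g+d*(-.08-.1224)/d[1]; print("guide x at y=-.08",q[0])
M=ctrl.get_state(); R0=R.from_rotvec(M["tool_rot"]).as_matrix(); c0=M["position"]+R0[:,0]*.06; x=R0[:,0]; print("slip by TCP: x at -.08", c0[0]+x[0]/x[1]*(-.08-c0[1]))
E
```

```text
slip line slope 0.04845762854430511 x at y=-.08 0.46636114160148373 rms 0.2060109738291923
[ 27  33  34  43  50  48  28  44  44  71 114 137 134 126 138 116 141 118
 126 162 134 141 147 124 140] [[ 0.46962769 -0.00448935  0.046     ]]
guide x at y=-.08 0.46834607371794873
slip by TCP: x at -.08 0.4669590911439413
```

Emit:
{"op": "jog_arm", "data": {"rows": "0 0.18 0.4 -0.004 -0.001 0 1;0 0 0.4 0 0 0 1;1 0 0 0 0 0 1;1 0 0 0 0 0 1;1 0 0 0 0 0 1"}}

```text
time: 8.5
position: [0.4669, -0.1128, 0.0255]
tool_rot: [-2.282, -2.159, -0.001]
ft_force: [0.0, -0.9, 0.3]
grip_width: 0.341
grip_force: 40.0
```

```bash
python3 go.py 0.4714 -0.0254 0.025 -3.24
```

```text
shift cm [ 8.75 -0.03  0.05] turn [ 0.0002 -0.0006  0.0013] yang -3.16
8.5 [ 0.4669 -0.1128  0.0255] [ 0.   -0.91  0.26] [-0.66  0.23  0.92  2.1  -0.23  0.92  0.34]
```

Emit:
{"op": "jog_arm", "data": {"rows": "0.8 0 0 0 0 0.001 1;0.8 0 0 0 0 0 1;0.8 0 0 0 0 0 1;0.8 0 0 0 0 0 1"}}

```text
time: 9.0
position: [0.4687, -0.0815, 0.0255]
tool_rot: [2.284, 2.157, 0.001]
ft_force: [-0.5, -0.3, -1.5]
grip_width: 0.34
grip_force: 40.0
```

Emit:
{"op": "jog_arm", "data": {"rows": "1 0 0 0 0 0 1;1 0 0 0 0 0 1;1 0 0 0 0 0 1;1 0 0 0 0 0 1;0 0 0 0 0 0 1"}}

```text
time: 9.62
position: [0.4712, -0.0409, 0.0256]
tool_rot: [-2.282, -2.159, -0.002]
ft_force: [1.8, 0.2, -0.5]
grip_width: 0.339
grip_force: 40.0
```

```bash
python3 go.py 0.4714 -0.0254 0.025 -3.24
```

```text
shift cm [ 1.55 -0.06  0.06] turn [ 0.0006 -0.0008  0.0011] yang -3.18
9.625 [ 0.4712 -0.0409  0.0256] [ 1.76  0.24 -0.51] [-0.79  0.2   0.89  2.12 -0.2   0.91  0.16]
```

Emit:
{"op": "jog_arm", "data": {"rows": "0.4 0 0 0 0 0 1;0.4 0 0 0 0 0 1;0 0 0 0 0 0 1"}}

```text
time: 10.0
position: [0.4714, -0.0337, 0.0255]
tool_rot: [-2.283, -2.157, -0.001]
ft_force: [0.1, 0.1, -0.6]
grip_width: 0.341
grip_force: 40.0
```

Emit:
{"op": "jog_arm", "data": {"rows": "0.2 0 0 0 0 0 1;0.1 0 0 0 0 0 1;0.1 0 0 0 0 0 1;0 0 0 0 0 0 1"}}

```text
time: 10.5
position: [0.4716, -0.03, 0.0255]
tool_rot: [-2.284, -2.157, -0.001]
ft_force: [0.6, -0.6, -0.0]
grip_width: 0.339
grip_force: 40.0
```

Emit:
{"op": "jog_arm", "data": {"rows": "0.1 0 0.1 0 0 0 1;0.1 0 0 0 0 0 1;0 0 0 0 0 0 1"}}

```text
time: 10.88
position: [0.4717, -0.0279, 0.0245]
tool_rot: [-2.284, -2.157, -0.001]
ft_force: [1.0, 0.9, 0.2]
grip_width: 0.343
grip_force: 40.0
```

Emit:
{"op": "jog_arm", "data": {"rows": "0.1 0 0 0 0 0 1;0.1 0 0 0 0 0 1;0 0 0 0 0 0 1"}}

```text
time: 11.25
position: [0.4718, -0.0259, 0.0245]
tool_rot: [-2.284, -2.157, -0.001]
ft_force: [0.3, -1.0, -0.1]
grip_width: 0.336
grip_force: 40.0
```

Emit:
{"op": "jog_arm", "data": {"rows": "0.1 0 0 0 0 0 1;0.1 0 0 0 0 0 1;0 0 0 0 0 0 1"}}

```text
time: 11.62
position: [0.4719, -0.0239, 0.0245]
tool_rot: [-2.284, -2.157, -0.001]
ft_force: [0.8, -0.2, -0.1]
grip_width: 0.341
grip_force: 40.0
```

```bash
python3 go.py 0.4714 -0.0254 0.025 -3.24
```

```text
shift cm [-0.15 -0.04 -0.05] turn [ 0.0002 -0.0005 -0.0003] yang -3.26
11.625 [ 0.4719 -0.0239  0.0245] [ 0.78 -0.23 -0.12] [-0.82  0.2   0.88  2.12 -0.2   0.91  0.12]
```

Emit:
{"op": "jog_arm", "data": {"rows": "0.1 0 0 0 0 0 1;0 0 0 0 0 0 1"}}

```text
time: 11.88
position: [0.4719, -0.0234, 0.0245]
tool_rot: [2.284, 2.157, -0.0]
ft_force: [1.5, -1.1, -0.1]
grip_width: 0.339
grip_force: 40.0
```

Emit:
{"op": "jog_arm", "data": {"rows": "0.1 0 0 0 0 0 1;0 0 0 0 0 0 1"}}

```text
time: 12.12
position: [0.4719, -0.023, 0.0245]
tool_rot: [2.284, 2.156, -0.001]
ft_force: [1.3, -5.1, -0.2]
grip_width: 0.34
grip_force: 40.0
```

The end-stop is felt: −5 N along the guide, with the slip's centre at guide y of about −85 mm. I hold briefly, ease off, set it down and release.

Emit:
{"op": "jog_arm", "data": {"rows": "0 0 0 0 0 0 1;0 0 0.05 0 0 0 1;0 0 0.05 0 0 0 1"}}

```text
time: 12.5
position: [0.472, -0.0229, 0.0235]
tool_rot: [2.284, 2.156, -0.0]
ft_force: [0.7, -4.9, 1.4]
grip_width: 0.338
grip_force: 40.0
```

Emit:
{"op": "jog_arm", "data": {"rows": "-0.05 0 0 0 0 0 1;0 0 0 0 0 0 0.1;0 0 0 0 0 0 -0.2;0 0 0 0 0 0 -0.2;0 0 0 0 0 0 -0.2"}}

```text
time: 13.12
position: [0.4719, -0.0221, 0.0235]
tool_rot: [-2.283, -2.157, -0.001]
ft_force: [-0.5, -0.2, -0.2]
grip_width: 0.585
grip_force: 0.0
```

Emit:
{"op": "jog_arm", "data": {"rows": "0 0 -2 0 0 0 -0.2;-1.2 0 -3 0 0 0 -0.2;-1.2 0 -3 0 0 0 -0.4;-1.2 0 -3 0 0 0 -0.6;-1.2 0 -3 0 0 0 -0.7"}}

```text
time: 13.75
position: [0.469, -0.0708, 0.1644]
tool_rot: [-2.283, -2.157, -0.001]
ft_force: [0.7, -0.6, 0.2]
grip_width: 0.811
grip_force: 0.0
```

Emit:
{"op": "jog_arm", "data": {"rows": "0 0 -3.6 0 0 -0.174 -0.7;0 0 -3.6 0 0 -0.174 -0.7;0 0 -3.6 0 0 -0.174 -0.7;0 0 -3.6 0 0 -0.174 -0.7;0 0 0 0 0 -0.174 -0.7"}}

```text
time: 14.38
position: [0.4706, -0.0706, 0.3101]
tool_rot: [1.153, 2.918, 0.006]
ft_force: [-0.1, 0.9, -1.5]
grip_width: 0.849
grip_force: 0.0
```

Emit:
{"op": "jog_arm", "data": {"rows": "0 0 0 0 0 -0.174 -0.7;0 0 0 0 0 -0.174 -0.7;0 0 0 0 0 -0.174 -0.7;0 0 0 0 0 -0.174 -0.7;0 0 0 0 0 0 -0.7"}}

```text
time: 15.0
position: [0.469, -0.0704, 0.3074]
tool_rot: [-0.1, -3.14, -0.002]
ft_force: [0.2, 0.1, 1.2]
grip_width: 0.85
grip_force: 0.0
```

```bash
python3 go.py 0.5210 0.0895 0.25 86.8; python3 - <<'E'
from h import *
t=cam("top");s=cam("scene")
a=cv2.resize(t["img"][190:290,250:350],None,fx=4,fy=4,interpolation=cv2.INTER_CUBIC)
b=cv2.resize(s["img"][170:290,270:390],None,fx=4,fy=4,interpolation=cv2.INTER_CUBIC)[:400,:400]
cv2.imwrite("pics/n.png",np.hstack([a,b]))
E
```

```text
shift cm [-4.17 16.28  5.76] turn [ 0.0012 -0.     -0.0075] yang 86.37
15.0 [ 0.469  -0.0704  0.3074] [0.18 0.09 1.15] [-1.08 -0.26  1.01  1.76  0.21  1.52  1.41]
```

View pics/n.png

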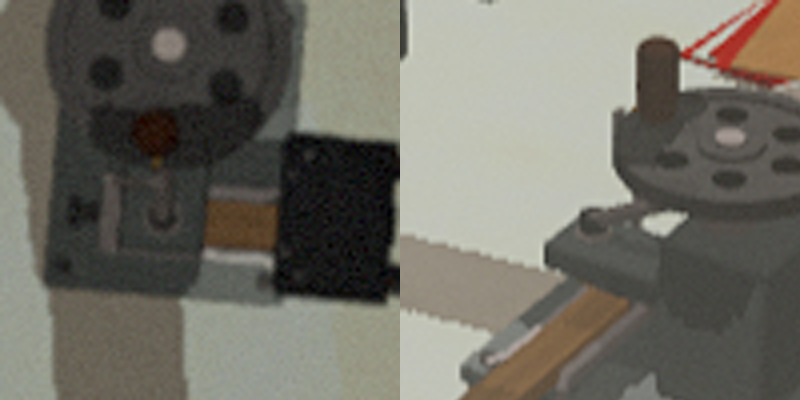

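The slip lies between both guide walls, and the knob is untouched at home at (289,223). Next I go over the knob.

Emit:
{"op": "jog_arm", "data": {"rows": "-1.5 2.5 0 0 0 0 -0.7;-1.2 3.5 0.5 0 0 0 -0.7;-0.8 3.5 0.8 0 0 0 -0.7;-0.5 3.5 0.8 0 0 0 -0.7;-0.2 3.2 0.8 0 0 -0.007 -0.7"}}

```text
time: 15.72
position: [0.5213, 0.09, 0.278]
tool_rot: [-0.089, -3.14, 0.001]
ft_force: [-0.2, -0.1, -0.1]
grip_width: 0.847
grip_force: 0.0
```

```bash
python3 go.py 0.5210 0.0895 0.20 86.8
```

```text
shift cm [ 0.03 -0.05  7.8 ] turn [-0.0003 -0.0001 -0.001 ] yang 86.75
15.725 [0.5213 0.09   0.278 ] [-0.23 -0.07 -0.06] [-1.21  0.03  1.02  1.69 -0.03  1.43  1.33]
```

Emit:
{"op": "jog_arm", "data": {"rows": "0 0 2.5 0 0 0 -0.7;0 0 2.5 0 0 0 -0.7;0 0 1.8 0 0 0 -0.7;0 0 1 0 0 0 -0.7;0 0 0 0 0 0 -0.2"}}

```text
time: 16.35
position: [0.5209, 0.0884, 0.2002]
tool_rot: [-0.087, -3.14, 0.0]
ft_force: [0.1, 0.8, 0.7]
grip_width: 0.8
grip_force: 0.0
```

Emit:
{"op": "jog_arm", "data": {"rows": "0 0 0 0 0 0 0.1;0 0 0 0 0 0 0.2;0 0 0 0 0 0 0.3;0 0 0 0 0 0 1;0 0 0 0 0 0 1", "force": 20}}

```text
time: 16.98
position: [0.5211, 0.0889, 0.2007]
tool_rot: [0.086, 3.14, 0.001]
ft_force: [-0.3, 1.2, 0.3]
grip_width: 0.291
grip_force: 20.0
```

Emit:
{"op": "jog_arm", "data": {"rows": "0 0 0 0 0 0 1;0 0 0 0 0 0 1;0 0 0 0 0 0 1", "force": 30}}

```text
time: 17.35
position: [0.5212, 0.0888, 0.2006]
tool_rot: [0.086, 3.14, 0.001]
ft_force: [0.3, 0.6, 1.7]
grip_width: 0.29
grip_force: 30.0
```

```bash
python3 go.py 0.5210 0.0895 0.20 86.8
```

```text
shift cm [0.02 0.07 0.06] turn [0.0006 0.0003 0.0012] yang 86.87
17.35 [0.5212 0.0888 0.2006] [0.34 0.59 1.74] [-1.18  0.1   1.03  1.81 -0.09  1.28  1.39]
```

Emit:
{"op": "jog_arm", "data": {"rows": "-0.08 0.90 0 0 0 0 1;-0.235 0.875 0 0 0 0 1;-0.38 0.82 0 0 0 0 1"}}

```text
time: 17.73
position: [0.5297, 0.1143, 0.2006]
tool_rot: [0.086, 3.14, -0.001]
ft_force: [-1.6, -3.5, 4.0]
grip_width: 0.289
grip_force: 30.0
```

```bash
cat > w.py <<'E'
from h import *
s=ctrl.get_state(); M=R.from_rotvec(s["tool_rot"]).as_matrix(); d=s["position"][:2]-[.5731,.0865]
yaw=-.0565; px=d@[np.cos(yaw),np.sin(yaw)]; py=d@[-np.sin(yaw),np.cos(yaw)]
u=d/np.hypot(*d); f=s["ft_force"][:2]
print("phi deg",np.degrees(np.arctan2(py,-px))%360,"r",np.hypot(px,py),"F radial",f@u,"F fwd",f@[u[1],-u[0]],"tool xy cm",(s["position"]-[.5731,.0865,0])@M*100, s["joint_positions"].round(2))
E
python3 w.py
```

```text
phi deg 29.421947483461153 r 0.05154497361101704 F radial -0.5654113350623162 F fwd -3.797932474139785 tool xy cm [  4.48333062   2.52982593 -20.06621113] [-1.19  0.15  1.02  1.78 -0.13  1.29  1.38]
```

Emit:
{"op": "jog_arm", "data": {"rows": "-0.52 0.74 0 0 0 0 1;-0.64 0.64 0 0 0 0 1;-0.74 0.52 0 0 0 0 1"}}

```text
time: 18.1
position: [0.5493, 0.132, 0.2006]
tool_rot: [-0.086, -3.139, 0.001]
ft_force: [-5.1, -4.5, 8.7]
grip_width: 0.288
grip_force: 30.0
```

```bash
python3 w.py
```

```text
phi deg 59.15529953594675 r 0.05129770322065032 F radial -1.652207657429377 F fwd -6.572452736862946 tool xy cm [  2.65535303   4.39243914 -20.05814784] [-1.15  0.23  1.    1.73 -0.2   1.3   1.41]
```

Emit:
{"op": "jog_arm", "data": {"rows": "-0.82 0.38 -0.03 0 0 0 1;-0.875 0.235 -0.03 0 0 0 1;-0.90 0.08 0 0 0 0 1;-0.90 -0.08 0 0 0 0 1"}}

```text
time: 18.6
position: [0.5832, 0.137, 0.2006]
tool_rot: [-0.085, -3.135, -0.0]
ft_force: [-8.3, -1.8, 8.3]
grip_width: 0.291
grip_force: 30.0
```

```bash
python3 w.py
```

```text
phi deg 98.03214584459734 r 0.05146663188571624 F radial -3.3395919568046106 F fwd -7.787624103831816 tool xy cm [ -0.62713262   5.09677727 -20.06555095] [-1.07  0.33  0.98  1.64 -0.28  1.33  1.47]
```

Emit:
{"op": "jog_arm", "data": {"rows": "-0.875 -0.235 -0.03 0 0 0 1;-0.82 -0.38 0 0 0 0 1;-0.74 -0.52 0 0 0 0 1;-0.64 -0.64 0 0 0 0 1"}}

```text
time: 19.1
position: [0.6128, 0.1199, 0.2007]
tool_rot: [-0.082, -3.135, -0.005]
ft_force: [-7.6, 1.1, 5.7]
grip_width: 0.291
grip_force: 30.0
```

```bash
python3 w.py
```

```text
phi deg 136.67823908327838 r 0.051915491158628674 F radial -5.098891590090089 F fwd -5.781477824221489 tool xy cm [ -3.68577242   3.61062278 -20.07640861] [-0.98  0.4   0.96  1.57 -0.34  1.35  1.54]
```

Emit:
{"op": "jog_arm", "data": {"rows": "-0.50 -0.74 0 0 0 0 1;-0.35 -0.82 0 0 0 0 1;-0.22 -0.875 0 0 0 0 1;-0.08 -0.90 0 0 0 0 1"}}

```text
time: 19.6
position: [0.6249, 0.086, 0.2008]
tool_rot: [0.081, 3.139, 0.005]
ft_force: [1.0, 3.1, -0.3]
grip_width: 0.287
grip_force: 30.0
```

```bash
python3 w.py
```

```text
phi deg 177.34898654514728 r 0.051838690972266094 F radial 0.9415026630314961 F fwd -3.14592897631092 tool xy cm [ -5.20026736   0.27422225 -20.07668009] [-0.92  0.41  0.97  1.56 -0.35  1.35  1.61]
```

Emit:
{"op": "jog_arm", "data": {"rows": "0.08 -0.90 0 0 0 0 1;0.235 -0.875 0 0 0 0 1;0.38 -0.82 0 0 0 0 1;0.52 -0.74 0 0 0 0 1"}}

```text
time: 20.1
position: [0.6089, 0.048, 0.2008]
tool_rot: [-0.089, -3.138, 0.002]
ft_force: [-2.5, -3.3, -2.9]
grip_width: 0.289
grip_force: 30.0
```

```bash
python3 w.py
```

```text
phi deg 223.83447912707862 r 0.052523648060054946 F radial 0.7437422702750307 F fwd 4.102624664320261 tool xy cm [ -3.75358152  -3.66105068 -20.08667107] [-0.91  0.37  0.99  1.61 -0.31  1.34  1.64]
```

Emit:
{"op": "jog_arm", "data": {"rows": "0.64 -0.64 0 0 0 0 1;0.74 -0.52 0 0 0 0 1;0.82 -0.38 0 0 0 0 1;0.875 -0.235 0 0 0 0 1"}}

```text
time: 20.6
position: [0.5762, 0.0339, 0.2008]
tool_rot: [-0.086, -3.137, -0.001]
ft_force: [-4.7, -3.2, -3.0]
grip_width: 0.291
grip_force: 30.0
```

```bash
python3 w.py
```

```text
phi deg 263.403261778744 r 0.05266753172407652 F radial 2.937925585219716 F fwd 4.92045291339531 tool xy cm [ -0.51910939  -5.22369438 -20.08307352] [-0.97  0.28  1.02  1.69 -0.24  1.31  1.62]
```

Emit:
{"op": "jog_arm", "data": {"rows": "0.90 -0.08 0 0 0 0 1;0.90 0.08 0 0 0 0 1;0.875 0.235 0 0 0 0 1;0.82 0.38 0 0 0 0 1"}}

```text
time: 21.1
position: [0.5423, 0.0438, 0.2008]
tool_rot: [-0.084, -3.138, -0.004]
ft_force: [-3.3, 1.0, -5.1]
grip_width: 0.289
grip_force: 30.0
```

```bash
python3 w.py
```

```text
phi deg 302.6177280908009 r 0.05263998061025634 F radial 1.105938202528554 F fwd 3.224139055495713 tool xy cm [  2.89560694  -4.38164059 -20.0825795 ] [-1.07  0.16  1.04  1.77 -0.15  1.29  1.53]
```

Now 300° → 340°, then the final piece.

Emit:
{"op": "jog_arm", "data": {"rows": "0.74 0.52 0 0 0 0 1;0.64 0.64 0 0 0 0 1;0.52 0.74 0 0 0 0 1;0.38 0.82 0 0 0 0 1"}}

```text
time: 21.6
position: [0.5227, 0.0714, 0.2009]
tool_rot: [0.086, 3.139, 0.0]
ft_force: [1.8, 0.7, -16.2]
grip_width: 0.292
grip_force: 30.0
```

```bash
python3 w.py
```

```text
phi deg 340.03791091759376 r 0.05263776769092316 F radial -1.8896528226080096 F fwd 0.1974539681972075 tool xy cm [  4.92659181  -1.78439831 -20.09795193] [-1.15  0.09  1.03  1.81 -0.08  1.28  1.42]
```

Emit:
{"op": "jog_arm", "data": {"rows": "0.235 0.875 0.05 0 0 0 1;0.08 0.88 0.04 0 0 0 1;0 0 0 0 0 0 1;0 0 0 0 0 0 1"}}

```text
time: 22.1
position: [0.5209, 0.0886, 0.2008]
tool_rot: [0.086, 3.139, 0.001]
ft_force: [1.5, 1.5, -11.9]
grip_width: 0.291
grip_force: 30.0
```

```bash
python3 w.py
```

```text
phi deg 359.0401172045238 r 0.05223047599419376 F radial -1.4861816639698484 F fwd 1.5916366359488325 tool xy cm [  5.20231407  -0.06534484 -20.08899921] [-1.17  0.09  1.01  1.81 -0.08  1.28  1.38]
```

Emit:
{"op": "jog_arm", "data": {"rows": "0 0 0.05 0 0 0 1;0 0 0 0 0 0 1;0 0 0 0 0 0 1", "force": 6}}

```text
time: 22.48
position: [0.5211, 0.0885, 0.201]
tool_rot: [0.086, 3.139, 0.002]
ft_force: [-1.8, 1.7, -0.1]
grip_width: 0.294
grip_force: 6.0
```

Emit:
{"op": "jog_arm", "data": {"rows": "0 0 0 0 0 0 0.2;0 0 0 0 0 0 -0.2;0 0 0 0 0 0 -0.5;0 0 0 0 0 0 -0.5;0 0 0 0 0 0 -0.5"}}

```text
time: 23.1
position: [0.5204, 0.0884, 0.2]
tool_rot: [0.086, 3.14, 0.0]
ft_force: [0.6, -0.7, 0.2]
grip_width: 0.721
grip_force: 0.0
```

Emit:
{"op": "jog_arm", "data": {"rows": "0 0 -1 0 0 0 -0.5;0 0 -2.5 0 0 0 -0.5;0 0 -3 0 0 0 -0.5;0 0 -3 0 0 0 -0.5;0 0 -1.5 0 0 0 -0.5"}}

```text
time: 23.72
position: [0.5212, 0.0884, 0.3121]
tool_rot: [0.086, 3.138, 0.003]
ft_force: [0.2, -0.2, -0.3]
grip_width: 0.748
grip_force: 0.0
```

Emit:
{"op": "jog_arm", "data": {"rows": "0 -3 0 0 0 0 -0.5;0 -5 0 0 0 0 -0.5;0 -5 0 0 0 0 -0.5;0 -5 0 0 0 0 -0.5;0 -2 0 0 0 0 -0.5"}}

```text
time: 24.35
position: [0.5076, -0.1168, 0.3093]
tool_rot: [-0.096, -3.139, -0.001]
ft_force: [0.6, 0.1, -0.0]
grip_width: 0.752
grip_force: 0.0
```

```bash
python3 - <<'E'
from h import *
t=cam("top");s=cam("scene")
a=cv2.resize(t["img"][160:285,250:350],None,fx=4,fy=4,interpolation=cv2.INTER_CUBIC)
b=cv2.resize(s["img"][170:295,270:370],None,fx=4,fy=4,interpolation=cv2.INTER_CUBIC)
cv2.imwrite("pics/z.png",np.hstack([a,b]))
E
```

```text
(no output)
```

View pics/z.png

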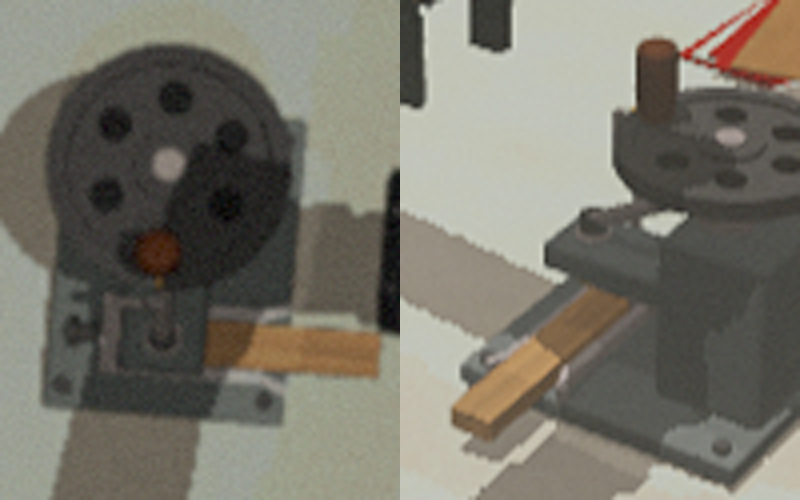

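The knob at (289,223) is back in line with the home fin. The slip lies flat between the walls, with its tail end at column ~344.5, which puts its centre at guide y of about −86 mm. The gripper is clear.

```bash
python3 -c "
from bench import ticket
print(ticket.close_job())"
```

```text
the job is handed in; nothing more can be done
None
```

I handed the job in at about 24 s, with no verdict returned. The slip is home against the end-stop screw (felt at about 5 N) and lies flat in the guide. The wheel was turned clockwise once, back to its home mark to within about 1°. The gripper touches nothing, and I didn't touch the paperweight, ink stone or bowl.

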